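# Crank down the stabiliser leg of the home cinema projector stand

### The job

Pull the orange lock pin out of the projector stand's gear head and put it in the blue tray. Then turn the red-knobbed crank clockwise (seen from above) until the leg's rubber foot has met the yellow pad and bears on it firmly, felt as the crank becoming clearly heavier, and stop there: do not overload the leg. Let go of the crank, and leave the other things on the table alone.

Things in the scene. Friction and masses are not known exactly. Their poses are not given: they have to be found in the camera images.
- stand: Fixed grey projector stand. Origin on the table, on the vertical axis of its jack: a tube 52 mm in diameter, 70 to 165 mm high, and on it a square gear head 100 x 100 mm, 165 to 190 mm high, with the crank on top. Along its +y a beam (top 111 mm) leads to a platform with the projector (200 x 240 mm, centre 320 mm along +y, top 140 mm). The geared leg comes out below the tube.
- crank: Steel crank arm on the jack's vertical axis; origin on the axis, at the arm's underside, 195 mm high. The arm (20 mm wide, top at 205 mm) points along the crank's -x. Clockwise from above drives the foot down 22 mm a turn; from the start it takes 0.7 to 1.6 turns in all. With the pin in, the arm hits the pin before the foot lands; with it out there is no stop. The crank stays where it is left.
- knob_mid (a point): Middle of the red knob, 234 mm high: upright cylinder 22 mm wide, 206 to 256 mm high, 55 mm from the axis, spinning freely on the arm. Moving it takes about 8 N along the circle with the foot in the air (dry friction), 10 to 15.5 N (best 13) when the leg bears firmly; over 18 N is overload. If the hand pauses, the friction part fades more or less, the load part (2 to 7.5 N, best 5) stays.
- pin: Lock pin, 77 mm long: steel shank 10 mm in diameter, 45 mm long, with an orange head 18 mm in diameter and 32 mm tall on top. Origin at the centre of its lower end, z towards the head. It starts upright and loose, 18 mm deep in the gear head's hole (head 217 to 249 mm high, clear above the crank's arm), and pulls straight up.
- pin_head (a point): Middle of the pin's orange head, 61 mm from its lower end.
- tray: Fixed blue open parts tray, 130 (x) x 110 (y) x 35 mm high, walls 4 mm, floor 4 to 5 mm. Origin at the centre of its underside on the table.
- pad: Fixed yellow round pad 80 mm wide, 10 mm thick, on the jack's axis. Origin at the centre of its underside. The leg's black rubber foot (48 mm wide) hangs 13 to 30 mm above its top at the start; the gap differs each time and is not measured. After touching, the load grows: the foot bears firmly from about 0.7 to 1.8 rad of crank after first touch (best 1.2); overload comes at 2.3 rad.
- bowl: White bowl 110 mm across, 50 mm high; leave alone. Origin: centre of its underside.
- remote: Black remote control 45 x 150 x 18 mm lying flat; leave alone. Origin: centre of its underside.
- glasses: Black 3D glasses 145 mm wide, 42 mm high, standing on the table; leave alone. Origin: under the bridge; the 135 mm temples point along +x.
- can: Red drinks can 66 mm in diameter, 115 mm tall; leave alone. Origin: centre of its underside.
- wrench: Steel wrench 150 mm long lying flat; leave alone. Origin: under its middle.
- lens_cap: Black lens cap 68 mm in diameter, 12 mm thick; leave alone. Origin: centre of its underside.
- hole (a point): Mouth of the lock pin's hole in the gear head's top, 190 mm high, 36 mm from the jack's axis on the stand's -y side; 18 mm deep, 11 mm wide.
There are look-alikes about, which are no part of the job. There is more than one size of the tray; the one meant has the size given above.

How it is judged (in metres and radians):
On the way, in this order (a step that is already met when the one before it is completed fails the run):
1. the lock pin lies in the tray (x of pin_head in the frame of tray between -0.065 and 0.065 m and y of pin_head in the frame of tray between -0.055 and 0.055 m and height (world z) of pin below 0.05 m and contact force between pin and tray above 0.1 N), for 0.1 s.
2. the leg bears firmly on the pad (contact force between stand and pad above 30 N), for 0.2 s.
At the end, for the whole second after the job is handed in: The foot presses on the yellow pad with 30 to 120 N (2 to 7.5 N of added crank load at the knob), the lock pin rests in the tray, the crank is at rest and let go (contact force between stand and pad between 30 and 120 N and x of pin_head in the frame of tray between -0.065 and 0.065 m and y of pin_head in the frame of tray between -0.055 and 0.055 m and height (world z) of pin below 0.05 m and linear speed of pin below 0.05 m/s and angular speed of crank below 0.1 rad/s); the robot touches nothing.
It fails at once if the leg is overloaded: the foot presses on the pad with more than 160 N (over 18 N at the knob) (contact force between stand and pad above 160 N).
It fails at once if the crank is forced against the lock pin (over 10 N) (contact force between crank and pin above 10 N).
It fails at once if a bystander (bowl, remote, glasses, can, wrench, lens cap) is moved more than 40 mm (distance of any of bowl, remote, glasses, can, wrench, lens_cap from where it was at the start of the episode above 0.04 m).
It also fails if it takes over 70 s, if anything falls off the work surface, if the arm or the gripper's body presses on something with over 40 N, if the wrist force passes 120 N, or if a joint passes its speed limit or range.

### The arm

A 7-joint arm with a two-finger parallel gripper is mounted at the origin on the work surface. World frame = base frame: x ahead of the robot, y to its left, z up, the work surface at z = 0. Lengths are in m, angles in degrees, forces in N, time in s.
With the tool pointing down it reaches from about 0.4 to 0.9 m from the base axis. Payload 5.5 kg.
Tool frame: the origin (TCP) lies midway between the tips of the shut fingers; the grasp point (between the pads) lies bot.pinch_z behind it (bot.pinch_z is the distance from the TCP to the grasp point, in m); z points along the fingers, y is the line along which they close (so a half turn about z gives the same grasp; the last joint's range is limited). The gripper opens to 85 mm and grips with 20 to 120 N. Pads are 22 mm wide; open, the fingers measure 114 mm over their backs; the gripper's body (76 mm by 85 mm) begins 54 mm behind the grasp point. The pads swing forward as they close: fully open they stand 13 mm farther back than shut.
Start: joints at [-49.779, 28.699, -24.465, 88.831, 12.651, 65.22, -12.049], TCP at [0.276, 0.588, 0.231] pointing down, gripper open.
Joint ranges: [-164.97, 164.97], [-17.58, 116.51], [-87.97, 89.64], [11.32, 138.91], [-80.73, 260.73], [10.89, 115.49], [-147.41, 147.41]. Speed limits (degrees/s): [147.25, 147.25, 180, 180, 180, 180, 180].

### API

Orientations are given as [roll, pitch, yaw] about the fixed x, y, z axes, in that order (R = Rz(yaw) Ry(pitch) Rx(roll)).
In Python, from workcell import bot gives the robot as it stands. The module is installed in compiled form; this text tells all that it offers.
- The arm moves only by the tool arm_command, never from a script. Its argument "commands" is a list that holds one entry, the list of rows, each a list of 6 numbers: the shift along the world's x, y, z in units of 60 mm (1.0 is 60 mm), then the turn, a rotation vector about the world's x, y, z in units of 10 degrees (1.0 is 10 degrees). A call has exactly 10 rows; each row is the pose to reach, as a shift and turn from the pose commanded when the call began; what a row does not reach only later rows make up. A row lasts 1/8 s, in which the tool goes at most 62.5 mm and 10.7 degrees, less where a joint would pass 70% of its speed; a pose out of reach is approached as far as the arm can. A call with a gripper value outside its range is refused whole. "hand" is the opening, from -1 (shut) to 1 (fully open), set as the call begins (left out, the last holds). The fingers move at their own pace and stop on an object; "grip_force" is the grip in N (left out, the last holds). Time passes only in rows, so rows that repeat a pose let the fingers close, or fill a call up. It gives the time, the measured TCP pose, the force, the opening and the grip force at its end, in the units of the state.
- bot.observe(): the state, without advancing time (a new reading comes with each control period).
- bot.grab_frame(name): name is "side" or "top" or "wrist"; returns a dict with "img" (480x640x3 uint8, red, green, blue), "range_z" (480x640 float32, m along the optical axis (not along the pixel's ray), 0 where there is no reading), "intrinsics" (3x3 intrinsics, pixels), "dist_coeffs" ([k1, k2, p1, p2, k3] as OpenCV has them; the pictures are not rectified), "xyz" and "rotation" of the camera in the world. Camera axes: x right, y up, looking along -z (the intrinsics and any distortion apply to the point x, -y, -z); pixel columns grow to the right and rows downward; lengths in m; the calibration is good to about 2 mm. A picture is of the moment at which its call begins.
- bot.finish_job(): hands the job in; it is judged then, once.
The state is a dict: "clock": time; "joint_pos": joint angles; "qd": joint speeds; "joint_torque": joint torques, N m; "ee_pos": TCP position; "tool_rot": TCP orientation; "force": force on the tool from outside, world axes, zero at the start; "moment": the same for the moment, N m; "finger_gap": finger opening in m; "gripper_force": force on a finger pad.
Only numpy, scipy, OpenCV 4.12 (cv2) and the standard library are available. Lean on these libraries where they do the work, as an engineer would, in place of code of your own. Each camera call takes 0.05 s, during which the arm holds its last target. There are 200 camera calls.

## Working session

There is one attempt and no reset: what is moved stays moved. The work goes in short steps, Python scripts to look and compute and a tool call to move; the robot and the scene stay as the last step left them, time stands still between calls to the robot, and variables do not carry over. Pictures are saved under pics/ and viewed, at most 10 in all, crops included, and the job is handed in when it is done.

Besides the shell and the picture viewer there is one more tool, called after "Call:" as name(argument=value, ...), one argument or row to a line, values as JSON. arm_command: Moves the arm, as the interface text tells. Its arguments: {"type":"object","properties":{"commands":{"type":"array","items":{"type":"array","items":{"type":"array","items":{"type":"number"}}}},"hand":{"type":"number"},"grip_force":{"type":"number"}},"required":["commands"]}

```bash
mkdir -p pics; cat > h.py <<'E'
import numpy as np, cv2
from workcell import bot
def cloud(f):
    K=np.array(f["intrinsics"]);d=np.array(f["dist_coeffs"]);h,w=f["range_z"].shape
    u,v=np.meshgrid(np.arange(w),np.arange(h))
    p=cv2.undistortPoints(np.stack([u,v],-1).reshape(-1,1,2).astype(np.float32),K,d).reshape(h,w,2)
    z=f["range_z"]
    c=np.stack([p[...,0]*z,-p[...,1]*z,-z],-1)
    return c@np.array(f["rotation"]).T+np.array(f["xyz"])
def ray(f,px,z):
    p=cv2.undistortPoints(np.array([[px]],np.float32),np.array(f["intrinsics"]),np.array(f["dist_coeffs"]))[0,0]
    r=np.array(f["rotation"])@np.array([p[0],-p[1],-1]);o=np.array(f["xyz"])
    return o+r*(z-o[2])/r[2]
def blobs(f,lo,hi,amin=40):
    hsv=cv2.cvtColor(f["img"],cv2.COLOR_RGB2HSV);m=cv2.inRange(hsv,lo,hi)
    n,l,s,c=cv2.connectedComponentsWithStats(m)
    P=cloud(f);ok=f["range_z"]>0
    for i in range(1,n):
        if s[i,4]<amin: continue
        q=P[(l==i)&ok]
        if len(q)==0: continue
        print(c[i].round(1),s[i].tolist(),"med",np.median(q,0).round(3),"min",np.percentile(q,2,0).round(3),"max",np.percentile(q,98,0).round(3))
E
python3 - <<'E'
from h import *
print(bot.pinch_z,bot.observe())
for n in("top","side"):
    f=bot.grab_frame(n);cv2.imwrite(f"pics/{n}0.png",f["img"][...,::-1]);np.savez(f"{n}0.npz",**f)
    print(n,np.array(f["xyz"]),np.array(f["rotation"]).round(2).tolist())
    for nm,lo,hi in(("orange",(6,150,100),(18,255,255)),("red",(0,150,80),(5,255,255)),("yellow",(22,120,100),(35,255,255)),("blue",(95,120,50),(125,255,255))):
        print(nm);blobs(f,lo,hi)
E
```

```text
0.0187 {'clock': 0.0, 'joint_pos': array([-49.77891711,  28.75482145, -24.45317722,  88.89004211,
        12.65037038,  65.21946095, -12.05027691]), 'qd': array([ 0.02111389,  0.02230601, -0.02863506, -0.15720154,  0.00310777,
        0.12081608,  0.00855568]), 'joint_torque': array([ 9.70534279e-05, -5.69505501e+01, -5.81637785e+00, -2.80941993e+01,
        1.05738145e-02,  1.19974336e-02,  2.72344562e-05]), 'ee_pos': array([0.27589863, 0.58778924, 0.23025838]), 'tool_rot': array([-1.79889066e+02, -4.70316607e-03,  1.54860669e+02]), 'force': array([-0.3842401 ,  0.14436849, -0.10420691]), 'moment': array([-0.04006465,  0.0363314 , -0.02047583]), 'gripper_force': 0.0, 'finger_gap': 0.0855687507857663}
top [ 0.34909796 -0.20607309  0.99094362] [7.98, 0.24, -90.14]
orangeTraceback (most recent call last):
  File "<stdin>", line 7, in <module>
  File "h.py", line 17, in blobs
    P=cloud(f);ok=f["range_z"]>0
  File "h.py", line 9, in cloud
    return c@np.array(f["rotation"]).T+np.array(f["xyz"])
           ~~~~~~~~~~~~~~~~~~~~~~~~~~~^~~~~~~~~~~~~~~~~~~
ValueError: operands could not be broadcast together with shapes (480,640) (3,)
```

View pics/top0.png

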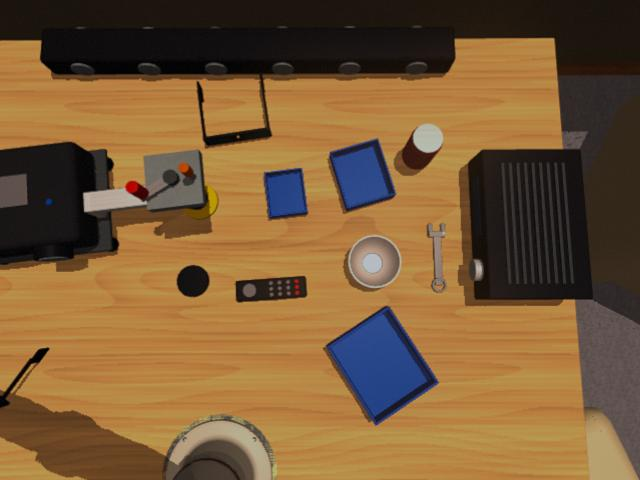

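The top view shows the gear head at about (173,180), the orange pin at (186,170), the red knob at (137,190) and three blue trays at (286,193), (362,175) and (381,365). The rotation comes as roll/pitch/yaw, so I'll fix the helper.

```bash
sed -i 's/^from workcell.*/from workcell import bot\nfrom scipy.spatial.transform import Rotation as Ro\ndef rot(f): return Ro.from_euler("xyz",np.array(f["rotation"]),degrees=True).as_matrix()/; s/np.array(f\["rotation"\])\.T/rot(f).T/; s/np.array(f\["rotation"\])@/rot(f)@/' h.py
python3 - <<'E'
from h import *
for n in("top","side"):
    f=bot.grab_frame(n);cv2.imwrite(f"pics/{n}0.png",f["img"][...,::-1])
    print(n,f["xyz"],f["rotation"])
    for nm,lo,hi in(("orange",(6,150,100),(18,255,255)),("red",(0,150,80),(5,255,255)),("yellow",(22,120,100),(35,255,255)),("blue",(95,120,50),(125,255,255))):
        print(nm);blobs(f,lo,hi)
    P=cloud(f)
    if n=="top":
        hsv=cv2.cvtColor(f["img"],cv2.COLOR_RGB2HSV);m=cv2.inRange(hsv,(100,120,40),(125,255,255))
        for c in cv2.findContours(m,cv2.RETR_EXTERNAL,cv2.CHAIN_APPROX_NONE)[0]:
            if cv2.contourArea(c)<300: continue
            q=np.array([ray(f,p[0],0.035)[:2] for p in c],np.float32); r=cv2.minAreaRect(q); print("tray",r)
        g=(abs(P[...,2]-0.19)<.006); n_,l,s,_=cv2.connectedComponentsWithStats(g.astype(np.uint8))
        i=1+np.argmax(s[1:,4]); print("head",s[i],cv2.minAreaRect(P[l==i][:,:2].astype(np.float32)),np.median(P[l==i],0))
E
```

```text
top [ 0.34909796 -0.20607309  0.99094362] [  7.97935782   0.24014233 -90.14359188]
orange
[282.7 273.7] [0, 38, 589, 442, 153701] med [ 0.352 -0.126  0.001] min [ 0.01  -0.721 -0.002] max [0.895 0.465 0.005]
[215.1 159.2] [202, 155, 28, 7, 57] med [0.661 0.025 0.002] min [ 0.616 -0.002 -0.002] max [0.668 0.054 0.168]
[183.3 167.3] [178, 163, 11, 10, 85] med [0.57  0.022 0.25 ] min [0.562 0.013 0.191] max [0.588 0.045 0.252]
[125.8 175.2] [110, 166, 35, 22, 508] med [0.627 0.225 0.002] min [ 0.599  0.186 -0.002] max [0.645 0.259 0.006]
[388.6 434.7] [366, 434, 51, 3, 77] med [ 0.076 -0.343  0.001] min [ 0.074 -0.401 -0.002] max [ 0.078 -0.301  0.004]
[549.3 443.1] [500, 436, 86, 12, 518] med [ 0.06  -0.676  0.001] min [ 0.052 -0.745 -0.003] max [ 0.07  -0.585  0.005]
[301.3 467.5] [277, 464, 54, 6, 144] med [ 0.013 -0.166  0.001] min [ 0.009 -0.219 -0.003] max [ 0.018 -0.119  0.004]
[ 18.9 477. ] [0, 474, 48, 6, 141] med [-0.003  0.409  0.001] min [-0.008  0.353 -0.002] max [0.001 0.445 0.005]
red
[131.8 186.6] [125, 181, 14, 13, 127] med [0.535 0.102 0.257] min [0.526 0.094 0.253] ma
[... 1693 characters left out ...]
4] [474, 324, 32, 11, 142] med [ 0.656 -0.447  0.105] min [ 0.639 -0.452  0.1  ] max [ 0.685 -0.431  0.111]
yellow
[338.3 196.5] [327, 191, 22, 11, 103] med [0.568 0.028 0.01 ] min [0.543 0.018 0.007] max [0.594 0.04  0.013]
blue
[342.   71.3] [323, 65, 38, 14, 109] med [0.792 0.596 0.009] min [0.725 0.581 0.001] max [0.862 0.613 0.014]
[369.4 242.5] [341, 219, 58, 48, 1489] med [ 0.582 -0.128  0.005] min [ 0.533 -0.178  0.001] max [ 0.629 -0.088  0.028]
[420.8 296.7] [379, 259, 87, 79, 3162] med [ 0.622 -0.294  0.005] min [ 0.556 -0.363  0.001] max [ 0.687 -0.235  0.036]
[220.6 375. ] [150, 310, 139, 136, 9804] med [ 0.219 -0.324  0.006] min [ 0.124 -0.43   0.003] max [ 0.32  -0.234  0.049]
```

View pics/side0.png

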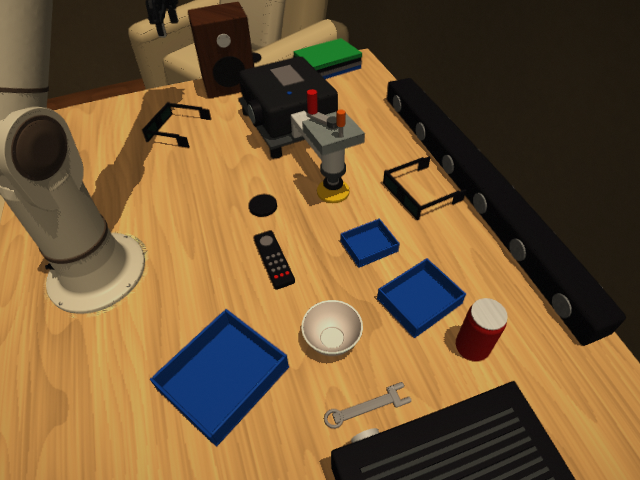

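The side view shows the knob at (312,100), the pin at (341,117), and the foot and pad near (333,190). The tray at (421,297) measures 129 x 109 mm in the top view, so it is the right one.

Check against the text:
- **Jack axis:** (0.5655, 0.058).
- **Pin:** (0.570, 0.022), top at 0.25. It is 36 mm from the axis, as stated.
- **Knob:** (0.535, 0.103). It is 55 mm from the axis, as stated.

Next I move above the pin.

Call:
arm_command(
  commands=[
    [[0.2, -0.4, 0.6, 0, 0, 0.4], [0.6, -1.2, 1.2, 0, 0, 0.8], [1.1, -2.1, 1.7, 0, 0, 1.2], [1.6, -3.0, 1.7, 0, 0, 1.6], [2.1, -4.0, 1.7, 0, 0, 2.0], [2.6, -5.0, 1.7, 0, 0, 2.4], [3.1, -6.0, 1.7, 0, 0, 2.8], [3.6, -7.0, 1.7, 0, 0, 3.2], [4.1, -7.9, 1.7, 0, 0, 3.6], [4.4, -8.5, 1.7, 0, 0, 4.0]],
  ],
  hand=0,
  grip_force=40,
)

```text
clock: 1.4
ee_pos: [0.5397, 0.0785, 0.3333]
tool_rot: [-180.0, 0.0, -165.0]
force: [1.3, 0.8, -0.5]
finger_gap: 0.0427
gripper_force: 0.0
```

```bash
python3 - <<'E'
from h import *
print(bot.observe()["joint_pos"].round(1))
f=bot.grab_frame("wrist");cv2.imwrite("pics/w1.png",f["img"][...,::-1])
for nm,lo,hi in(("orange",(6,150,100),(18,255,255)),("red",(0,150,80),(5,255,255))):
    print(nm);blobs(f,lo,hi,150)
P=cloud(f)
g=(abs(P[...,2]-0.19)<.004); n_,l,s,_=cv2.connectedComponentsWithStats(g.astype(np.uint8))
i=1+np.argmax(s[1:,4]); print("head",s[i],cv2.minAreaRect(P[l==i][:,:2].astype(np.float32)))
q=P[(abs(P[...,0]-.5655)<.02)&(abs(P[...,1]-.0577)<.02)];print("hub z",np.percentile(q[:,2],[5,50,95,99]) if len(q) else None)
E
```

```text
[  0.9  11.8 -14.   97.    3.   71.6  91.2]
orange
[226.7 254.2] [210, 235, 34, 38, 916] med [0.567 0.024 0.248] min [0.562 0.014 0.219] max [0.579 0.031 0.25 ]
red
[357.7 237.5] [341, 213, 36, 49, 1323] med [0.532 0.102 0.255] min [0.526 0.094 0.214] max [0.544 0.113 0.257]
head [  220   169   138   136 11472] ((0.566535472869873, 0.0584724023938179), (0.10078443586826324, 0.09957942366600037), 7.048764705657959)
hub z [0.18925838 0.34345032 0.3958271  0.40000049]
```

View pics/w1.png

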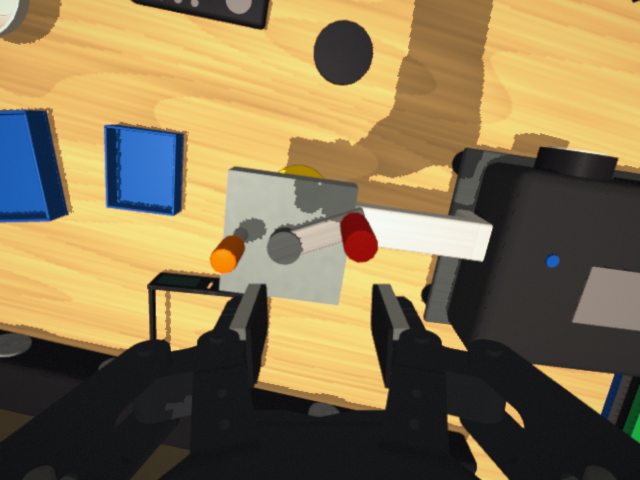

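The wrist view shows the pin head at (226,254), the knob at (358,237), and the hub at (284,246), where it stays low. The pin measures (0.5705, 0.0225). I descend and grip.

Call:
arm_command(
  commands=[
    [[0.2, -0.4, 0, 0, 0, 0], [0.4, -0.8, 0, 0, 0, 0], [0.51, -0.93, -0.3, 0, 0, 0], [0.51, -0.93, -0.8, 0, 0, 0], [0.51, -0.93, -1.3, 0, 0, 0], [0.51, -0.93, -1.7, 0, 0, 0], [0.51, -0.93, -1.9, 0, 0, 0], [0.51, -0.93, -1.95, 0, 0, 0], [0.51, -0.93, -1.95, 0, 0, 0], [0.51, -0.93, -1.95, 0, 0, 0]],
  ],
)

```text
clock: 2.7
ee_pos: [0.5704, 0.0246, 0.2173]
tool_rot: [-180.0, 0.1, -165.1]
force: [-0.1, -0.9, 1.3]
finger_gap: 0.0428
gripper_force: 0.0
```

Call:
arm_command(
  commands=[
    [[0, 0, 0, 0, 0, 0], [0, 0, 0, 0, 0, 0], [0, 0, 0, 0, 0, 0], [0, 0, 0, 0, 0, 0], [0, 0, 0, 0, 0, 0], [0, 0, 0, 0, 0, 0], [0, 0, 0.1, 0, 0, 0], [0, 0, 0.25, 0, 0, 0], [0, 0, 0.45, 0, 0, 0], [0, 0, 0.65, 0, 0, 0]],
  ],
  hand=-1,
)

```text
clock: 3.95
ee_pos: [0.5692, 0.0258, 0.2562]
tool_rot: [179.9, -0.0, -165.1]
force: [0.1, 1.5, -0.9]
finger_gap: 0.017
gripper_force: 39.1
```

Call:
arm_command(
  commands=[
    [[0, -0.4, 0.4, 0, 0, 0], [0.1, -1.0, 0.6, 0, 0, 0], [0.3, -1.8, 0.6, 0.1, -0.4, 0], [0.5, -2.7, 0.4, 0.35, -1.3, 0], [0.7, -3.6, 0.0, 0.55, -2.1, 0], [0.85, -4.4, -0.5, 0.8, -3.0, 0], [0.91, -4.9, -1.0, 1.0, -3.8, 0], [0.91, -5.2, -1.3, 1.16, -4.35, 0], [0.91, -5.29, -1.5, 1.16, -4.35, 0], [0.91, -5.29, -1.5, 1.16, -4.35, 0]],
  ],
)

```text
clock: 5.2
ee_pos: [0.622, -0.2971, 0.1638]
tool_rot: [179.6, 45.2, -165.8]
force: [-0.0, 0.5, -2.6]
finger_gap: 0.0174
gripper_force: 39.1
```

```bash
python3 - <<'E'
from h import *
o=bot.observe();print(o["joint_pos"].round(1),o["ee_pos"],o["tool_rot"])
f=bot.grab_frame("side");cv2.imwrite("pics/s2.png",cv2.resize(f["img"][180:380,300:560,::-1],None,fx=3,fy=3))
E
```

```text
[ 87.2  45.  -61.1 113.5   2.5  13.6 146.8] [ 0.62201797 -0.29706982  0.16378212] [ 179.59428523   45.18169416 -165.82108238]
```

View pics/s2.png

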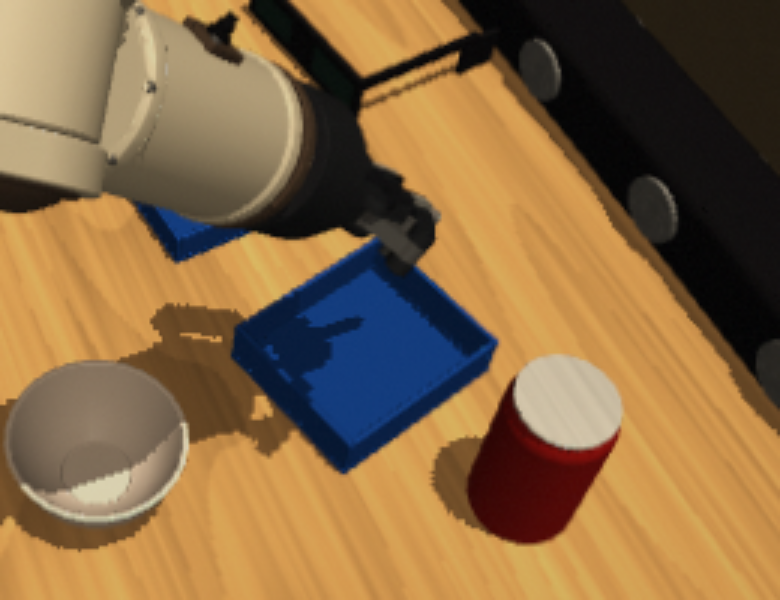

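The crop shows the gripper over the right tray's near half; its shadow shows the pin sticking out at (350,325). Joints 6 and 7 are near their limits, so I lower with less tilt.

Call:
arm_command(
  commands=[
    [[0.03, 0, 0, -0.1, 0.4, -0.3], [0.06, 0, -0.2, -0.2, 0.8, -0.6], [0.1, 0, -0.5, -0.3, 1.2, -0.9], [0.17, 0, -0.8, -0.39, 1.45, -1.0], [0.17, 0, -1.1, -0.39, 1.45, -1.0], [0.17, 0, -1.4, -0.39, 1.45, -1.0], [0.17, 0, -1.65, -0.39, 1.45, -1.0], [0.17, 0, -1.8, -0.39, 1.45, -1.0], [0.17, 0, -1.87, -0.39, 1.45, -1.0], [0.17, 0, -1.87, -0.39, 1.45, -1.0]],
  ],
)

```text
clock: 6.5
ee_pos: [0.6327, -0.2935, 0.0512]
tool_rot: [-178.7, 30.0, -174.5]
force: [0.3, 0.3, -0.9]
finger_gap: 0.0166
gripper_force: 39.1
```

```bash
python3 - <<'E'
from h import *
o=bot.observe();print(o["joint_pos"].round(1),o["ee_pos"],o["tool_rot"],o["force"],o["finger_gap"])
E
```

```text
[ 61.6  42.2 -39.4 111.2  38.6  11.2  94.4] [ 0.63274569 -0.29349353  0.05118477] [-178.71884721   29.98923124 -174.4923279 ] [ 0.25869182  0.25956015 -0.88442216] 0.01664157751709475
```

Call:
arm_command(
  commands=[
    [[0, 0, 0, 0, 0, 0], [0, 0, 0, 0, 0, 0], [0, 0, 0, 0, 0, 0], [0, 0, 0, 0, 0, 0], [0, 0, 0, 0, 0, 0], [0, 0, 0.2, 0, 0, 0], [0, 0, 0.6, 0, 0, 0], [0, 0, 1.2, -0.1, 0.5, 0], [0, 0, 2.0, -0.2, 1.3, 0], [0, 0, 2.8, -0.3, 2.0, 0]],
  ],
  hand=-0.1,
)

```text
clock: 7.75
ee_pos: [0.6338, -0.2931, 0.2239]
tool_rot: [-177.5, 9.7, -174.0]
force: [1.5, -1.0, -1.1]
finger_gap: 0.0384
gripper_force: 0.0
```

```bash
python3 - <<'E'
from h import *
o=bot.observe();print(o["joint_pos"].round(1),o["ee_pos"],o["tool_rot"],o["force"],o["finger_gap"])
for n in("side","top","wrist"):
    f=bot.grab_frame(n);print(n)
    hsv=cv2.cvtColor(f["img"],cv2.COLOR_RGB2HSV);m=cv2.inRange(hsv,(6,150,100),(18,255,255));P=cloud(f)
    m&=((np.hypot(P[...,0]-.62,P[...,1]+.2965)<.07)&(P[...,2]>.004)).astype(np.uint8)*255
    print(m.any(),np.median(P[m>0],0) if m.any() else 0,(m>0).sum())
    if n=="wrist": cv2.imwrite("pics/w3.png",f["img"][...,::-1])
E
```

```text
[ 58.4  35.  -50.2  90.7  29.6  57.9  97.7] [ 0.63384125 -0.29309905  0.22391908] [-177.53296736    9.68165317 -173.96545262] [ 1.47073797 -1.00458758 -1.09834731] 0.038351136286951526
side
True [ 0.59103386 -0.29817025  0.02143271] 156
top
True [ 0.61292458 -0.24182056  0.00512958] 19
wrist
True [ 0.58622416 -0.29455186  0.0204479 ] 761
```

View pics/w3.png

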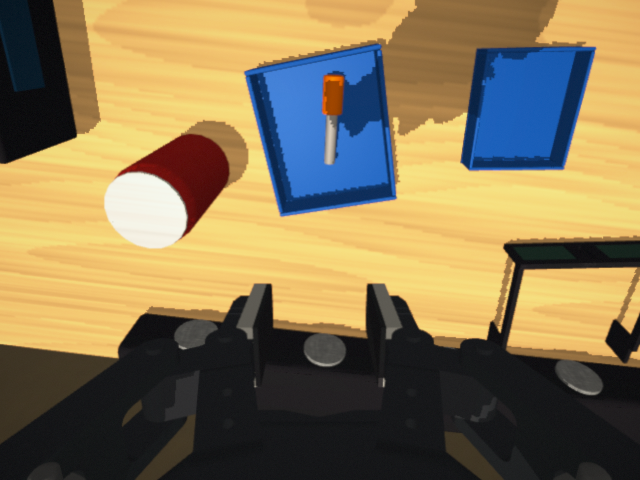

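The wrist view shows the pin lying in the right tray, with its head at (333,95) and shank end at (331,160). Step 1 is done. Now I move above the knob at (0.535, 0.103).

Call:
arm_command(
  commands=[
    [[0, 0.3, 0.5, 0, 0.2, 0], [-0.1, 0.9, 1.0, 0.05, 0.4, 0], [-0.3, 1.7, 1.65, 0.1, 0.7, 0], [-0.5, 2.6, 1.65, 0.15, 0.99, 0], [-0.8, 3.5, 1.65, 0.15, 0.99, 0], [-1.1, 4.4, 1.65, 0.15, 0.99, 0], [-1.4, 5.3, 1.65, 0.15, 0.99, 0], [-1.6, 6.1, 1.65, 0.15, 0.99, 0], [-1.67, 6.63, 1.65, 0.15, 0.99, 0], [-1.67, 6.63, 1.65, 0.15, 0.99, 0]],
  ],
  hand=0,
)

```text
clock: 9.15
ee_pos: [0.5327, 0.1077, 0.3195]
tool_rot: [179.9, 0.2, -173.8]
force: [-0.2, -1.0, -0.4]
finger_gap: 0.0432
gripper_force: 0.0
```

```bash
python3 - <<'E'
from h import *
o=bot.observe();print(o["joint_pos"].round(1),o["ee_pos"],o["tool_rot"],o["force"])
f=bot.grab_frame("wrist");blobs(f,(0,150,80),(5,255,255),150)
f=bot.grab_frame("side");cv2.imwrite("pics/s4.png",cv2.resize(f["img"][60:220,240:440,::-1],None,fx=3.5,fy=3.5,interpolation=cv2.INTER_CUBIC))
E
```

```text
[ 33.4  20.3 -59.7  97.4  18.2  72.7  65.9] [0.53267389 0.10769545 0.31951548] [ 1.79917411e+02  1.52300193e-01 -1.73831253e+02] [-0.21547637 -0.95890187 -0.40929483]
[312.2 243.9] [294, 217, 36, 54, 1521] med [0.531 0.104 0.255] min [0.525 0.095 0.214] max [0.545 0.114 0.257]
```

Call:
arm_command(
  commands=[
    [[0, 0, -0.3, 0, 0, 0], [0, 0, -0.7, 0, 0, 0], [0, 0, -1.1, 0, 0, 0], [0, 0, -1.4, 0, 0, 0], [0, 0, -1.6, 0, 0, 0], [0, 0, -1.67, 0, 0, 0], [0, 0, -1.67, 0, 0, 0], [0, 0, -1.67, 0, 0, 0], [0, 0, -1.67, 0, 0, 0], [0, 0, -1.67, 0, 0, 0]],
  ],
)

```text
clock: 10.5
ee_pos: [0.5346, 0.105, 0.2203]
tool_rot: [180.0, 0.2, -174.1]
force: [-0.3, -0.5, 0.7]
finger_gap: 0.0424
gripper_force: 0.0
```

Call:
arm_command(
  commands=[
    [[0, 0, 0, 0, 0, 0], [0, 0, 0, 0, 0, 0], [0, 0, 0, 0, 0, 0], [0, 0, 0, 0, 0, 0], [0, 0, 0, 0, 0, 0], [0, 0, 0, 0, 0, 0], [0, 0, 0, 0, 0, 0], [0, 0, 0, 0, 0, 0], [0, 0, 0, 0, 0, 0], [0, 0, 0, 0, 0, 0]],
  ],
  hand=-1,
  grip_force=40,
)

```text
clock: 11.75
ee_pos: [0.5345, 0.1041, 0.2202]
tool_rot: [-180.0, 0.2, -174.2]
force: [-1.9, -3.3, 5.8]
finger_gap: 0.021
gripper_force: 39.1
```

```bash
python3 - <<'E'
from h import *
o=bot.observe();print(o["joint_pos"].round(1),o["ee_pos"],o["force"],o["finger_gap"])
a0=np.arctan2(.103-.058,.535-.566);r=.055
print(np.degrees(a0))
c=np.array([.566,.058]);p0=c+r*np.array([np.cos(a0),np.sin(a0)])
for k in range(0,721,10):
    a=a0-np.radians(k); 
    if k<=360: print(k,((c+r*np.array([np.cos(a),np.sin(a)])-p0)/.06).round(3).tolist())
E
```

```text
[ 29.9  26.1 -55.9 104.3  24.4  62.4  61. ] [0.53453673 0.10408229 0.22020744] [-1.93094246 -3.33022864  5.82498267] 0.020979719072422
124.56252464888175
0 [0.0, 0.0]
10 [0.139, 0.079]
20 [0.29, 0.132]
30 [0.447, 0.159]
40 [0.607, 0.158]
50 [0.764, 0.129]
60 [0.914, 0.073]
70 [1.052, -0.008]
80 [1.173, -0.112]
90 [1.275, -0.235]
100 [1.354, -0.374]
110 [1.407, -0.524]
120 [1.434, -0.682]
130 [1.433, -0.842]
140 [1.404, -0.999]
150 [1.348, -1.149]
160 [1.267, -1.286]
170 [1.163, -1.408]
180 [1.04, -1.51]
190 [0.901, -1.589]
200 [0.751, -1.642]
210 [0.593, -1.669]
220 [0.433, -1.667]
230 [0.276, -1.638]
240 [0.126, -1.583]
250 [-0.011, -1.502]
260 [-0.133, -1.398]
270 [-0.235, -1.275]
280 [-0.314, -1.136]
290 [-0.367, -0.985]
300 [-0.394, -0.828]
310 [-0.393, -0.668]
320 [-0.364, -0.511]
330 [-0.308, -0.361]
340 [-0.227, -0.223]
350 [-0.123, -0.102]
360 [0.0, -0.0]
```

Call:
arm_command(
  commands=[
    [[0.139, 0.079, 0, 0, 0, 0], [0.29, 0.132, 0, 0, 0, 0], [0.447, 0.159, 0, 0, 0, 0], [0.607, 0.158, 0, 0, 0, 0], [0.764, 0.129, 0, 0, 0, 0], [0.914, 0.073, 0, 0, 0, 0], [1.052, -0.008, 0, 0, 0, 0], [1.173, -0.112, 0, 0, 0, 0], [1.275, -0.235, 0, 0, 0, 0], [1.354, -0.374, 0, 0, 0, 0]],
  ],
)

```text
clock: 13.0
ee_pos: [0.6126, 0.0854, 0.2202]
tool_rot: [179.8, -0.1, -174.0]
force: [-10.7, 2.9, 9.2]
finger_gap: 0.0207
gripper_force: 39.7
```

```bash
cat > st.py <<'E'
from h import *
import sys
o=bot.observe();p=o["ee_pos"][:2]-np.array([.566,.058]);a=np.arctan2(p[1],p[0])
F=o["force"];t=np.array([np.sin(a),-np.cos(a)]);n=np.array([np.cos(a),np.sin(a)])
print("clk",o["clock"],"ang",np.degrees(a).round(1),"cw",((124.6-np.degrees(a))%360).round(1),"r",np.hypot(*p).round(4),"resist",(-F[:2]@t).round(2),"radial",(F[:2]@n).round(2),"z",F[2].round(1),o["finger_gap"].round(4),o["joint_pos"].round(0))
E
python3 st.py
```

```text
Traceback (most recent call last):
  File "st.py", line 5, in <module>
    print("clk",o["clock"],"ang",np.degrees(a).round(1),"cw",((124.6-np.degrees(a))%360).round(1),"r",np.hypot(*p).round(4),"resist",(-F[:2]@t).round(2),"radial",(F[:2]@n).round(2),"z",F[2].round(1),o["finger_gap"].round(4),o["joint_pos"].round(0))
                                                                                                                                                                                                       ^^^^^^^^^^^^^^^^^^^^^
AttributeError: 'float' object has no attribute 'round'
```

Call:
arm_command(
  commands=[
    [[0.053, -0.15, 0, 0, 0, 0], [0.08, -0.308, 0, 0, 0, 0], [0.079, -0.468, 0, 0, 0, 0], [0.05, -0.625, 0, 0, 0, 0], [-0.006, -0.775, 0, 0, 0, 0], [-0.087, -0.912, 0, 0, 0, 0], [-0.191, -1.034, 0, 0, 0, 0], [-0.314, -1.136, 0, 0, 0, 0], [-0.453, -1.215, 0, 0, 0, 0], [-0.603, -1.268, 0, 0, 0, 0]],
  ],
)

```text
clock: 14.25
ee_pos: [0.5826, 0.0061, 0.2205]
tool_rot: [179.9, 0.6, -174.2]
force: [9.0, -0.4, -2.6]
finger_gap: 0.0209
gripper_force: 39.4
```

```bash
sed -i 's/o\["finger_gap"\].round(4)/o["finger_gap"]/' st.py; python3 st.py; python3 - <<'E'
from h import *
f=bot.grab_frame("side");cv2.imwrite("pics/s5.png",cv2.resize(f["img"][90:230,260:420,::-1],None,fx=4,fy=4,interpolation=cv2.INTER_CUBIC))
a0=np.radians(124.56-200)
for k in range(0,181,5):
    a=a0-np.radians(k); print(k,((np.array([np.cos(a)-np.cos(a0),np.sin(a)-np.sin(a0)]))*.055/.06).round(3).tolist())
E
```

```text
clk 14.25 ang -72.2 cw 196.8 r 0.0545 resist 8.42 radial 3.1 z -2.6 0.020898674021717394 [ 37.  30. -54.  99.  26.  64.  71.]
0 [0.0, 0.0]
5 [-0.078, -0.017]
10 [-0.158, -0.027]
15 [-0.237, -0.029]
20 [-0.317, -0.025]
25 [-0.397, -0.014]
30 [-0.474, 0.004]
35 [-0.551, 0.028]
40 [-0.624, 0.059]
45 [-0.695, 0.097]
50 [-0.762, 0.14]
55 [-0.825, 0.19]
60 [-0.884, 0.244]
65 [-0.937, 0.303]
70 [-0.985, 0.367]
75 [-1.028, 0.435]
80 [-1.064, 0.506]
85 [-1.094, 0.58]
90 [-1.118, 0.657]
95 [-1.134, 0.735]
100 [-1.144, 0.814]
105 [-1.147, 0.894]
110 [-1.143, 0.974]
115 [-1.132, 1.053]
120 [-1.114, 1.131]
125 [-1.089, 1.207]
130 [-1.058, 1.281]
135 [-1.021, 1.352]
140 [-0.977, 1.419]
145 [-0.928, 1.482]
150 [-0.874, 1.54]
155 [-0.814, 1.594]
160 [-0.75, 1.642]
165 [-0.683, 1.685]
170 [-0.611, 1.721]
175 [-0.537, 1.751]
180 [-0.461, 1.774]
```

View pics/s5.png

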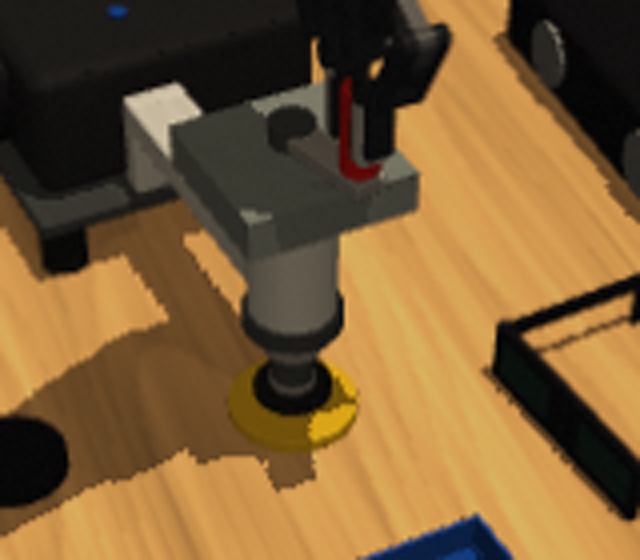

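The crop shows the foot (black disc at (292,388)) close to the pad at (293,402). Knob resistance is about 8 N, so the foot is still in the air.

Call:
arm_command(
  commands=[
    [[-0.078, -0.017, 0, 0, 0, 0], [-0.158, -0.027, 0, 0, 0, 0], [-0.237, -0.029, 0, 0, 0, 0], [-0.317, -0.025, 0, 0, 0, 0], [-0.397, -0.014, 0, 0, 0, 0], [-0.474, 0.004, 0, 0, 0, 0], [-0.551, 0.028, 0, 0, 0, 0], [-0.624, 0.059, 0, 0, 0, 0], [-0.695, 0.097, 0, 0, 0, 0], [-0.762, 0.14, 0, 0, 0, 0]],
  ],
)

```text
clock: 15.55
ee_pos: [0.5358, 0.0113, 0.2204]
tool_rot: [-179.8, 0.4, -174.3]
force: [3.8, -9.2, 1.5]
finger_gap: 0.0211
gripper_force: 40.0
```

```bash
python3 st.py; python3 - <<'E'
from h import *
for s in (250,290):
  a0=np.radians(124.56-s)
  for k in range(4,41,4):
    a=a0-np.radians(k); print([*((np.array([np.cos(a)-np.cos(a0),np.sin(a)-np.sin(a0)]))*.055/.06).round(3).tolist(),0,0,0,0],end=",")
  print()
E
```

```text
clk 15.55 ang -122.9 cw 247.5 r 0.0556 resist 8.17 radial 5.71 z 1.5 0.021099409175808718 [ 40.  25. -56. 106.  24.  62.  71.]
[-0.051, 0.039, 0, 0, 0, 0],[-0.099, 0.081, 0, 0, 0, 0],[-0.144, 0.127, 0, 0, 0, 0],[-0.185, 0.175, 0, 0, 0, 0],[-0.223, 0.227, 0, 0, 0, 0],[-0.258, 0.281, 0, 0, 0, 0],[-0.288, 0.337, 0, 0, 0, 0],[-0.315, 0.395, 0, 0, 0, 0],[-0.337, 0.455, 0, 0, 0, 0],[-0.356, 0.516, 0, 0, 0, 0],
[-0.014, 0.062, 0, 0, 0, 0],[-0.023, 0.126, 0, 0, 0, 0],[-0.029, 0.19, 0, 0, 0, 0],[-0.029, 0.253, 0, 0, 0, 0],[-0.025, 0.317, 0, 0, 0, 0],[-0.017, 0.381, 0, 0, 0, 0],[-0.004, 0.444, 0, 0, 0, 0],[0.013, 0.505, 0, 0, 0, 0],[0.034, 0.566, 0, 0, 0, 0],[0.059, 0.624, 0, 0, 0, 0],
```

Call:
arm_command(
  commands=[
    [[-0.051, 0.039, 0, 0, 0, 0], [-0.099, 0.081, 0, 0, 0, 0], [-0.144, 0.127, 0, 0, 0, 0], [-0.185, 0.175, 0, 0, 0, 0], [-0.223, 0.227, 0, 0, 0, 0], [-0.258, 0.281, 0, 0, 0, 0], [-0.288, 0.337, 0, 0, 0, 0], [-0.315, 0.395, 0, 0, 0, 0], [-0.337, 0.455, 0, 0, 0, 0], [-0.356, 0.516, 0, 0, 0, 0]],
  ],
)

```text
clock: 16.8
ee_pos: [0.5121, 0.0421, 0.2202]
tool_rot: [-179.8, 0.1, -174.3]
force: [-4.5, -9.8, 9.6]
finger_gap: 0.0208
gripper_force: 40.8
```

```bash
python3 st.py
```

```text
clk 16.8 ang -163.6 cw 288.2 r 0.0562 resist 8.15 radial 7.08 z 9.6 0.020790562453684915 [ 39.  23. -57. 108.  22.  61.  68.]
```

Call:
arm_command(
  commands=[
    [[-0.014, 0.062, 0, 0, 0, 0], [-0.023, 0.126, 0, 0, 0, 0], [-0.029, 0.19, 0, 0, 0, 0], [-0.029, 0.253, 0, 0, 0, 0], [-0.025, 0.317, 0, 0, 0, 0], [-0.017, 0.381, 0, 0, 0, 0], [-0.004, 0.444, 0, 0, 0, 0], [0.013, 0.505, 0, 0, 0, 0], [0.034, 0.566, 0, 0, 0, 0], [0.059, 0.624, 0, 0, 0, 0]],
  ],
)

```text
clock: 18.05
ee_pos: [0.5143, 0.0802, 0.2201]
tool_rot: [-179.7, -0.1, -174.3]
force: [-8.5, -10.1, 13.9]
finger_gap: 0.0207
gripper_force: 41.1
```

```bash
python3 st.py; python3 - <<'E'
from h import *
for s in (330,370,410,450):
  a0=np.radians(124.56-s)
  for k in range(4,41,4):
    a=a0-np.radians(k); print([*((np.array([np.cos(a)-np.cos(a0),np.sin(a)-np.sin(a0)]))*.055/.06).round(3).tolist(),0,0,0,0],end=",")
  print()
f=bot.grab_frame("side");cv2.imwrite("pics/s6.png",cv2.resize(f["img"][90:230,260:420,::-1],None,fx=4,fy=4,interpolation=cv2.INTER_CUBIC))
E
```

```text
clk 18.05 ang 156.8 cw 327.8 r 0.0562 resist 12.63 radial 3.88 z 13.9 0.020747785024314763 [ 34.  24. -57. 107.  23.  62.  64.]
[0.029, 0.057, 0, 0, 0, 0],[0.063, 0.111, 0, 0, 0, 0],[0.1, 0.164, 0, 0, 0, 0],[0.141, 0.213, 0, 0, 0, 0],[0.185, 0.259, 0, 0, 0, 0],[0.232, 0.303, 0, 0, 0, 0],[0.282, 0.343, 0, 0, 0, 0],[0.334, 0.379, 0, 0, 0, 0],[0.39, 0.411, 0, 0, 0, 0],[0.447, 0.44, 0, 0, 0, 0],
[0.059, 0.025, 0, 0, 0, 0],[0.12, 0.045, 0, 0, 0, 0],[0.182, 0.061, 0, 0, 0, 0],[0.245, 0.073, 0, 0, 0, 0],[0.308, 0.08, 0, 0, 0, 0],[0.372, 0.083, 0, 0, 0, 0],[0.436, 0.081, 0, 0, 0, 0],[0.5, 0.075, 0, 0, 0, 0],[0.563, 0.065, 0, 0, 0, 0],[0.625, 0.05, 0, 0, 0, 0],
[0.061, -0.019, 0, 0, 0, 0],[0.121, -0.043, 0, 0, 0, 0],[0.178, -0.07, 0, 0, 0, 0],[0.234, -0.101, 0, 0, 0, 0],[0.287, -0.137, 0, 0, 0, 0],[0.338, -0.176, 0, 0, 0, 0],[0.386, -0.218, 0, 0, 0, 0],[0.431, -0.264, 0, 0, 0, 0],[0.473, -0.312, 0, 0, 0, 0],[0.511, -0.364, 0, 0, 0, 0],
[0.034, -0.054, 0, 0, 0, 0],[0.065, -0.11, 0, 0, 0, 0],[0.092, -0.168, 0, 0, 0, 0],[0.114, -0.228, 0, 0, 0, 0],[0.132, -0.29, 0, 0, 0, 0],[0.146, -0.352, 0, 0, 0, 0],[0.156, -0.415, 0, 0, 0, 0],[0.161, -0.479, 0, 0, 0, 0],[0.161, -0.543, 0, 0, 0, 0],[0.158, -0.607, 0, 0, 0, 0],
```

View pics/s6.png

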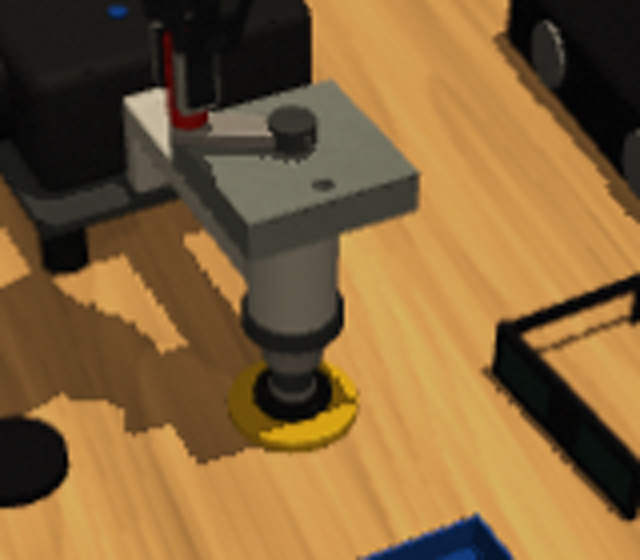

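The foot now sits on the pad at (293,395), and the knob is heavier at 12.6 N. I pause to separate the load from the friction.

Call:
arm_command(
  commands=[
    [[0, 0, 0, 0, 0, 0], [0, 0, 0, 0, 0, 0], [0, 0, 0, 0, 0, 0], [0, 0, 0, 0, 0, 0], [0, 0, 0, 0, 0, 0], [0, 0, 0, 0, 0, 0], [0, 0, 0, 0, 0, 0], [0, 0, 0, 0, 0, 0], [0, 0, 0, 0, 0, 0], [0, 0, 0, 0, 0, 0]],
  ],
)

```text
clock: 19.35
ee_pos: [0.5146, 0.0807, 0.2201]
tool_rot: [-179.8, -0.0, -174.2]
force: [-8.0, -7.5, 11.7]
finger_gap: 0.0213
gripper_force: 41.0
```

```bash
python3 st.py
```

```text
clk 19.35 ang 156.2 cw 328.4 r 0.0562 resist 10.06 radial 4.32 z 11.7 0.02129935051529035 [ 34.  24. -57. 107.  23.  61.  64.]
```

Call:
arm_command(
  commands=[
    [[0.007, 0.014, 0, 0, 0, 0], [0.014, 0.029, 0, 0, 0, 0], [0.022, 0.043, 0, 0, 0, 0], [0.029, 0.057, 0, 0, 0, 0], [0.038, 0.071, 0, 0, 0, 0], [0.046, 0.084, 0, 0, 0, 0], [0.055, 0.098, 0, 0, 0, 0], [0.063, 0.111, 0, 0, 0, 0], [0.082, 0.138, 0, 0, 0, 0], [0.1, 0.164, 0, 0, 0, 0]],
  ],
)

```text
clock: 20.6
ee_pos: [0.52, 0.09, 0.2201]
tool_rot: [-179.7, -0.1, -174.3]
force: [-8.8, -9.3, 14.7]
finger_gap: 0.0211
gripper_force: 41.1
```

```bash
python3 st.py
```

```text
clk 20.6 ang 145.2 cw 339.4 r 0.0561 resist 12.66 radial 1.86 z 14.7 0.0210930352520216 [ 32.  25. -57. 106.  24.  62.  62.]
```

Call:
arm_command(
  commands=[
    [[0.008, 0.01, 0, 0, 0, 0], [0.016, 0.02, 0, 0, 0, 0], [0.024, 0.03, 0, 0, 0, 0], [0.032, 0.039, 0, 0, 0, 0], [0.041, 0.049, 0, 0, 0, 0], [0.05, 0.058, 0, 0, 0, 0], [0.058, 0.068, 0, 0, 0, 0], [0.067, 0.077, 0, 0, 0, 0], [0.076, 0.086, 0, 0, 0, 0], [0.085, 0.095, 0, 0, 0, 0]],
  ],
)

```text
clock: 21.85
ee_pos: [0.5248, 0.0959, 0.2201]
tool_rot: [-179.7, -0.1, -174.2]
force: [-9.1, -9.2, 14.5]
finger_gap: 0.0209
gripper_force: 41.2
```

```bash
python3 st.py
```

```text
clk 21.85 ang 137.4 cw 347.2 r 0.056 resist 12.98 radial 0.46 z 14.5 0.0208989158659075 [ 31.  25. -57. 105.  24.  62.  62.]
```

The resistance is 13.0 N, right at the target. I let go and rise.

Call:
arm_command(
  commands=[
    [[0, 0, 0, 0, 0, 0], [0, 0, 0, 0, 0, 0], [0, 0, 0, 0, 0, 0], [0, 0, 0, 0, 0, 0], [0, 0, 0, 0, 0, 0], [0, 0, 0.3, 0, 0, 0], [0, 0, 0.7, 0, 0, 0], [0, 0, 1.2, 0, 0, 0], [0, 0, 1.7, 0, 0, 0], [0, 0, 2.0, 0, 0, 0]],
  ],
  hand=0.2,
)

```text
clock: 23.1
ee_pos: [0.5276, 0.0993, 0.3425]
tool_rot: [180.0, 0.3, -174.1]
force: [-0.1, 0.8, 0.0]
finger_gap: 0.0513
gripper_force: 0.0
```

```bash
python3 - <<'E'
from h import *
o=bot.observe();print(o["clock"],o["ee_pos"],o["force"],o["finger_gap"])
for n in("wrist","side"):
    f=bot.grab_frame(n);blobs(f,(0,150,80),(5,255,255),150)
    hsv=cv2.cvtColor(f["img"],cv2.COLOR_RGB2HSV);m=cv2.inRange(hsv,(6,150,100),(18,255,255));P=cloud(f)
    m&=((np.hypot(P[...,0]-.62,P[...,1]+.2965)<.07)&(P[...,2]>.01)).astype(np.uint8)*255
    print(n,(m>0).sum(),np.median(P[m>0],0) if m.any() else 0)
E
```

```text
23.1 [0.5276051  0.09928668 0.34252589] [-0.12503529  0.75107887  0.01694232] 0.05130203574985926
[313.9 226.1] [298, 202, 32, 48, 1223] med [0.522 0.096 0.255] min [0.516 0.087 0.213] max [0.535 0.106 0.257]
wrist 352 [ 0.58764763 -0.28916403  0.01944679]
[308.9 104.1] [304, 92, 10, 25, 219] med [0.523 0.088 0.236] min [0.515 0.083 0.209] max [0.533 0.103 0.256]
side 132 [ 0.58535228 -0.29888997  0.01983287]
```

The knob stayed at 348° clockwise from its start, the hand is free and the pin is in the tray, so I hand in.

```bash
python3 -c "
from workcell import bot
print(bot.finish_job())"
```

```text
the job is handed in; nothing more can be done
None
```

The lock pin lies in the blue tray, and I turned the crank clockwise about 348° until the knob resisted at 13 N. I then let go of the crank and handed the job in at about 23 s; the hand-in returned no verdict.

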